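# Add the loose sample plate to the pile

## Robot

A 7-joint arm with a two-finger parallel gripper is mounted at the origin on a cart in front of the work surface, level with it; the furniture and walls round the work are solid. World frame = base frame: x ahead of the robot, y to its left, z up, the work surface at z = 0. Lengths are in mm, angles in rad, forces in N, time in s.
With the tool pointing down it reaches from about 400 to 875 mm from the base axis. Payload 4.4 kg.
Tool frame: the origin (TCP) lies at the very end of the fingers, on their centre line; the grasp point (between the pads) lies 19 mm behind it; y points along the fingers, z is the direction in which the jaws open and shut, and the axes are right-handed (so a half turn about y gives the same grasp; the last joint's range is limited). The gripper opens to 85 mm and grips with 20 to 120 N. Pads are 22 mm wide; open, the fingers measure 114 mm over their backs; the gripper's body (76 mm by 85 mm) begins 54 mm behind the grasp point. The pads swing forward as they close: fully open they stand 13 mm farther back than shut.
Start: joints at [1.134, 0.628, 0.038, 1.517, -0.027, 0.996, -0.02], TCP at [235.563, -605.828, 231.313] pointing down, gripper open.
Joint ranges: [-3.06, 3.06], [-0.37, 2.12], [-1.25, 1.32], [0.18, 2.47], [-1.1, 4.24], [0.23, 1.98], [-2.94, 2.94]. Speed limits (rad/s): [2.57, 2.57, 3.14, 3.14, 3.14, 3.14, 3.14].

## Interface

Orientations are given as [roll, pitch, yaw] about the fixed x, y, z axes, in that order (R = Rz(yaw) Ry(pitch) Rx(roll)).
In Python, from cell import * gives the robot as it stands.
- The arm moves only by the tool apply_moves, never from a script. Its argument "targets" is a list of rows, each a list of 6 numbers: the shift along the tool's x, y, z in units of 40 mm (1.0 is 40 mm), then the turn, a rotation vector about the tool's x, y, z in units of 8 degrees (1.0 is 8 degrees). A call has 1 to 12 rows; each row shifts and turns the commanded pose from where the row before left it, along the tool's axes as they then stand; what a row does not reach is not made up. A row lasts 1/8 s, in which the tool goes at most 62.5 mm and 10.7 degrees, less where a joint would pass 70% of its speed; a pose out of reach is approached as far as the arm can. A call is refused whole if a number of a shift passes 1 or a number of a turn 1, either way. A call with a gripper value outside its range is refused whole. "jaw" is the gripper command: -1 is shut, 1 is fully open, values between are in proportion, set as the call begins (left out, the last holds). The fingers move at their own pace and stop on an object; the grip force is fixed at half the most. Time passes only in rows, so rows that do not move let the fingers close. It gives the time, the measured TCP pose, the force and the opening at its end, in the units of the state.
- read_state(): the state, without advancing time (a new reading comes with each control period).
- get_image(name): name is "scene" or "side" or "wrist"; returns the picture (384x512x3 uint8, red, green, blue); there is no depth.
- calibration(name): a dict with "fx", "fy", "cx", "cy" (pixels), "world_from_camera" (4x4, takes a point from camera to world coordinates). Camera axes: x right, y down, z forward; pixel columns grow to the right and rows downward; lengths in mm; the calibration is good to about 2 mm. The wrist camera is an equidistant fisheye: a pixel r from the principal point sees the ray r / f radians off the axis. A picture is of the moment at which its call begins: read the wrist's pose just before it. calibration takes no time and is no camera call; for the wrist camera it gives the pose at the moment of the call.
- finish_job(): hands the job in, once; it reports no verdict.
The state is a dict: "clock": time; "qpos": joint angles; "qd": joint speeds; "tau": joint torques, N m; "eef_pos": TCP position; "tool_rot": TCP orientation; "force": force on the tool from outside, world axes, zero at the start; "torque": the same for the moment, N m; "width": finger opening in mm.
Only numpy, scipy, OpenCV 4.12 (cv2) and the standard library are available. Lean on these libraries where they do the work, as an engineer would, in place of code of your own. Each camera call takes 0.05 s, during which the arm holds its last target. There are 200 camera calls.

## Task

Put the single steel sample plate that lies on the bench on top of the pile of identical plates on the wooden pad, flat, centred and with its edges in line with the pile. Nobody has counted the pile, so lower the plate gently until you feel it touch the top plate, and only then let go: do not drop it and do not ram it down.

Things in the scene. Friction and masses are not known exactly. Their poses are not given: they have to be found in the camera images.
- plate_center (a point): Centre (half-way up) of the single loose steel sample plate: plain grey block, 50 mm along its x, 75 mm along its y, 9 mm thick (z), 0.07 to 0.13 kg, flat on the bench (z = 0). Grip it across the 50 mm from above. Round it lie a square steel offcut (36x36x14 mm), a screw cap and a tape roll, all under 20 mm high; at least 30 mm is free beside its two long edges.
- pad: Brown wooden pad fixed on the bench, 120 (its x) x 190 (y) x 18 mm; origin: centre of its underside. On its middle a firm pile of plates like the loose one, each 50 mm along the pad's x and 75 mm along its y, stacked true to 2 mm. The pile's height is unknown: its top lies 8 to 54 mm above the pad's top (26 to 72 mm above the bench). A clip, 10 mm high, lies at the pad's +y end.
Things that resemble listed ones, but are neither listed nor needed, are in the scene too. What is shaped like the part that bears plate_center but orange or yellow is not meant.

How it is judged:
By the outcome, as a careful person would: the job done as asked, in the order asked, and still so for the second after the job is handed in, with the robot touching nothing.
It also fails if it takes over 48 s, if anything falls off the work surface, if the arm or the gripper's body presses on something with over 40 N, if the wrist force passes 120 N, or if a joint passes its speed limit or range.

## Working session

There is one attempt and no reset: what is moved stays moved. The work goes in short steps, Python scripts to look and compute and a tool call to move; the robot and the scene stay as the last step left them, time stands still between calls to the robot, and variables do not carry over. Pictures are saved under pics/ and viewed, about 8 in all and at most 12, crops included, and the job is handed in when it is done.

Besides the shell and the picture viewer there is one more tool, called after "Emit:" as name(argument=value, ...), one argument or row to a line, values as JSON. apply_moves: Moves the arm, as the interface text tells. Its arguments: {"type":"object","properties":{"targets":{"type":"array"},"jaw":{"type":"number"}},"required":["targets"]}

```bash
mkdir -p pics; ls; python3 - <<'E'
from cell import *
import cv2,numpy as np
np.set_printoptions(precision=3,suppress=True)
s=read_state();print(s)
for n in("scene","side","wrist"):
    c=calibration(n);print(n,c)
    cv2.imwrite(f"pics/{n}0.png",cv2.cvtColor(get_image(n),cv2.COLOR_RGB2BGR))
E
```

```text
pics
{'clock': 0.0, 'qpos': array([ 1.134,  0.629,  0.038,  1.518, -0.027,  0.996, -0.02 ]), 'qd': array([ 0.001,  0.   , -0.003,  0.001, -0.   ,  0.001,  0.002]), 'tau': array([  0.   , -56.34 ,   1.226, -19.345,   0.011,   0.01 ,  -0.   ]), 'eef_pos': array([ 235.292, -605.232,  230.391]), 'tool_rot': array([-1.573, -0.   , -2.771]), 'force': array([ 0.368,  0.302, -0.068]), 'torque': array([-0.016, -0.015, -0.013]), 'width': 85.70187017513001}
scene {'fx': 380.0927674261304, 'fy': 380.0927674261304, 'cx': 255.2221016792006, 'cy': 198.80942898742103, 'world_from_camera': array([[ -0.872,  -0.358,   0.335, 158.59 ],
       [ -0.49 ,   0.654,  -0.577, 582.683],
       [ -0.013,  -0.667,  -0.745, 746.078],
       [  0.   ,   0.   ,   0.   ,   1.   ]])}
side {'fx': 439.28934931856924, 'fy': 439.28934931856924, 'cx': 254.86342352373498, 'cy': 192.7969537944453, 'world_from_camera': array([[ -0.846,  -0.264,   0.462,  14.525],
       [ -0.532,   0.459,  -0.712, 768.788],
       [ -0.024,  -0.849,  -0.529, 572.194],
       [  0.   ,   0.   ,   0.   ,   1.   ]])}
wrist {'fx': 297.3186396354542, 'fy': 297.3186396354542, 'cx': 260.724870274685, 'cy': 197.45332442236213, 'world_from_camera': array([[   0.362,   -0.888,   -0.284,  308.38 ],
       [  -0.932,   -0.345,   -0.11 , -577.717],
       [  -0.001,    0.305,   -0.952,  372.897],
       [   0.   ,    0.   ,    0.   ,    1.   ]])}
```

```bash
python3 -c "
import cv2
for n in('scene','side'):
    i=cv2.imread(f'pics/{n}0.png');cv2.imwrite(f'pics/{n}0b.png',cv2.resize(i,(800,600),interpolation=cv2.INTER_CUBIC))"
```

```text
(no output)
```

View pics/scene0b.png

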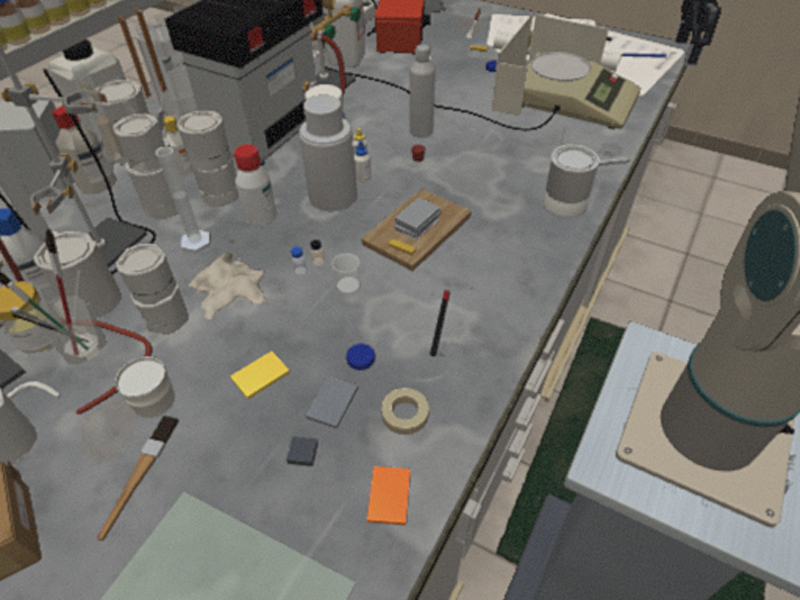

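View pics/side0b.png

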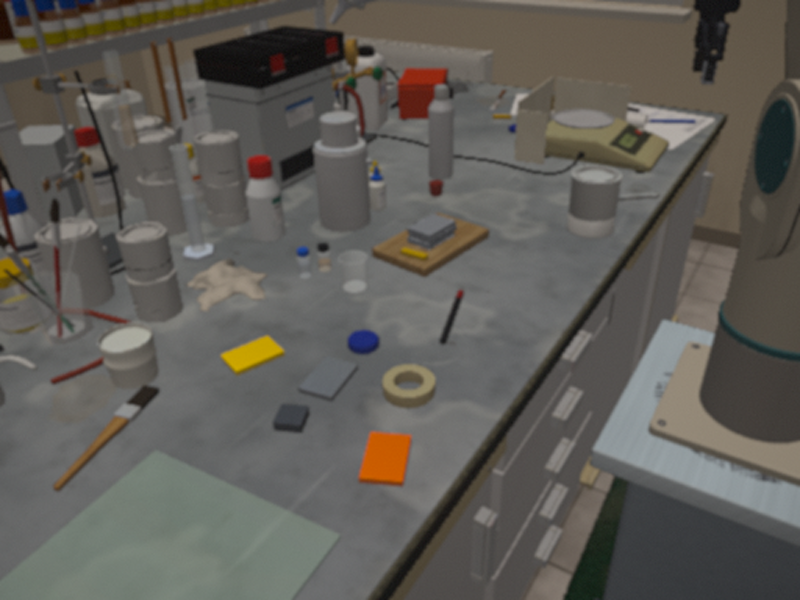

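The pictures show these candidates (scene, 800 px): a grey plate at (332,401), a yellow one at (260,374), an orange one at (390,495) and a small dark offcut at (302,451). The grey one at (332,401) fits, since it is plain grey, 2:3 in shape, and lies between the cap, tape and offcut. The pad with the pile is at (417,228), and the yellow clip at (403,247) marks the pad's +y end. I'll confirm this in enlarged crops.

```bash
cat > h.py <<'E'
import numpy as np,cv2
from cell import *
from scipy.optimize import least_squares
from scipy.spatial.transform import Rotation as R
np.set_printoptions(precision=2,suppress=True)
def proj(c,P):
    T=np.linalg.inv(c["world_from_camera"]);p=np.atleast_2d(P)@T[:3,:3].T+T[:3,3]
    return p[:,:2]/p[:,2:]*[c["fx"],c["fy"]]+[c["cx"],c["cy"]]
def ray(c,uv,fish=False):
    d=(np.asarray(uv,float)-[c["cx"],c["cy"]])/c["fx"]
    if fish:
        r=np.hypot(*d);v=np.array([*(d/r*np.sin(r)),np.cos(r)])
    else: v=np.array([*d,1])
    M=c["world_from_camera"];return M[:3,3],M[:3,:3]@v
def onz(c,uv,z,fish=False):
    o,d=ray(c,uv,fish);return o+d*(z-o[2])/d[2]
def save(n,f,box=None,k=1):
    i=cv2.cvtColor(get_image(n),cv2.COLOR_RGB2BGR)
    if box: x,y,w,h=box;i=i[y:y+h,x:x+w]
    cv2.imwrite(f,cv2.resize(i,None,fx=k,fy=k,interpolation=cv2.INTER_CUBIC))
E
python3 - <<'E'
from h import *
t=[]
for n,bs in(("scene",[(187,225,80,60),(225,115,80,60)]),("side",[(187,215,80,60),(232,130,80,60)])):
    i=cv2.imread(f"pics/{n}0.png")
    t.append(np.hstack([cv2.resize(i[y:y+h,x:x+w],None,fx=5,fy=5,interpolation=cv2.INTER_CUBIC) for x,y,w,h in bs]))
cv2.imwrite("pics/crop1.png",np.vstack(t))
c=calibration("scene")
for p in [(332,401),(417,228),(403,247)]:print(onz(c,np.array(p)*.64,9))
E
```

```text
[488.29 214.6    9.  ]
[ 562.18 -188.      9.  ]
[ 559.55 -128.45    9.  ]
```

View pics/crop1.png

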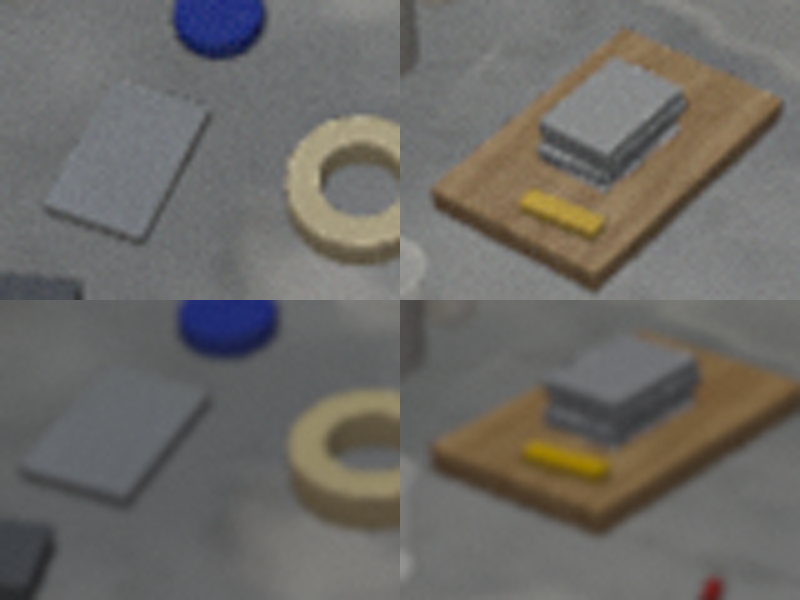

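The crop confirms it: the left column shows the grey plate with top corners at about (123,80), (210,110), (141,236) and (46,204). The right column shows the pad with a pile of about 3 plates. Next I'll fit the poses.

```bash
python3 - <<'E'
from h import *
C={n:calibration(n) for n in("scene","side")}
O={("scene",0):(187,225),("scene",1):(225,115),("side",0):(187,215),("side",1):(232,130)}
px=lambda n,k,p:np.array(p)/5+O[n,k]
def rect(x,y,z,a,l,w):
    q=np.array([[-w,-l],[w,-l],[w,l],[-w,l]])/2
    c,s=np.cos(a),np.sin(a);return np.c_[q@[[c,s],[-s,c]]+[x,y],np.full(4,z)]
def order(c,pts,z): return np.array([onz(c,p,z) for p in pts])
obs={"plate":(0,75,50,9,{"scene":[(123,80),(210,110),(141,236),(46,204)],"side":[(105,68),(210,95),(125,198),(22,168)]}),
"pile":(1,75,50,None,{"scene":[(217,58),(285,97),(205,152),(141,122)],"side":[(195,38),(298,58),(215,103),(146,80)]}),
"pad":(1,190,120,18,{"scene":[(228,28),(382,102),(197,272),(33,193)]})}
for k,(o,l,w,z,d) in obs.items():
    P0=order(C["scene"],px("scene",o,d["scene"]),z or 45)
    print(k,"lens",[round(float(np.linalg.norm(P0[i]-P0[(i+1)%4])),1) for i in range(4)],P0.mean(0))
    best=None
    for a0 in np.arange(0,3.14,.3):
        for sh in range(4):
            f=lambda v:np.concatenate([(proj(C[n],rect(v[0],v[1],z or v[3],v[2],l,w))-px(n,o,np.roll(d[n],sh,0))).ravel() for n in d])
            r=least_squares(f,[*P0.mean(0)[:2],a0]+([] if z else [45.]))
            if best is None or r.cost<best.cost-1e-6: best=r
    print(k,best.x,np.degrees(best.x[2]),"rms",np.sqrt(2*best.cost/len(best.fun)));print(best.fun.reshape(-1,2))
E
```

```text
plate lens [45.6, 72.7, 47.1, 74.1] [487.72 212.79   9.  ]
plate [488.81 213.16  -0.5 ] -28.654423299617598 rms 14.186066558463198
[[ 20.62  15.43]
 [ -7.25  -5.64]
 [-22.09 -16.46]
 [  6.74   5.96]
 [ 23.94  11.95]
 [ -7.47  -5.82]
 [-22.96 -15.33]
 [  7.03   3.93]]
pile lens [53.8, 67.9, 45.3, 74.1] [ 561.1  -188.76   45.  ]
pile [ 578.73 -216.01    2.97   24.93] 170.35880534076978 rms 8.369478211243612
[[ -1.11  -1.65]
 [ -3.04  17.89]
 [ -1.36  -2.62]
 [  1.53 -19.91]
 [ -0.74   1.06]
 [  3.08  14.47]
 [ -0.82   1.32]
 [  2.28 -12.31]]
pad lens [117.7, 185.3, 114.8, 193.3] [ 560.06 -187.72   18.  ]
pad [ 567.04 -194.58    2.24] 128.3723328664162 rms 23.864983520242802
[[-32.07 -36.65]
 [  5.7    5.36]
 [ 32.    30.76]
 [ -8.09  -9.34]]
```

```bash
cat > fit.py <<'E'
from h import *
C={n:calibration(n) for n in("scene","side")}
O={("scene",0):(187,225),("scene",1):(225,115),("side",0):(187,215),("side",1):(232,130)}
px=lambda n,k,p:np.array(p)/5+O[n,k]
def rect(x,y,z,a,l,w):
    q=np.array([[-w,-l],[w,-l],[w,l],[-w,l]])/2
    c,s=np.cos(a),np.sin(a);return np.c_[q@np.array([[c,s],[-s,c]])+[x,y],np.full(4,z)]
obs={"plate":(0,75,50,9,{"scene":[(123,80),(210,110),(141,236),(46,204)],"side":[(105,68),(210,95),(125,198),(22,168)]}),
"pile":(1,75,50,None,{"scene":[(217,58),(285,97),(205,152),(141,122)],"side":[(195,38),(298,58),(215,103),(146,80)]}),
"pad":(1,190,120,18,{"scene":[(228,28),(382,102),(197,272),(33,193)]})}
for k,(o,l,w,z,d) in obs.items():
    P0=np.array([onz(C["scene"],p,z or 45) for p in px("scene",o,d["scene"])]).mean(0)
    best=None
    for a0 in np.arange(-1.5,1.5,.3):
        for sh in range(4):
            f=lambda v:np.concatenate([(proj(C[n],rect(v[0],v[1],z or v[3],v[2],l,w))-px(n,o,np.roll(d[n][::-1],sh,0))).ravel() for n in d])
            r=least_squares(f,[*P0[:2],a0]+([] if z else [45.]))
            if best is None or r.cost<best.cost-1e-6: best=r
    print(k,best.x,np.degrees(best.x[2]),"rms",np.sqrt(2*best.cost/len(best.fun)))
s=read_state();print(R.from_euler("xyz",s["tool_rot"]).as_matrix())
E
python3 fit.py
```

```text
plate [487.56 214.29  -3.01] -172.2755532028283 rms 0.7445100872541922
pile [ 564.41 -190.1    -3.23   42.81] -185.05930819332985 rms 1.5564201683448429
pad [ 560.26 -187.95   -3.29] -188.2715105840982 rms 0.5504226554065195
[[-0.93 -0.    0.36]
 [-0.36  0.   -0.93]
 [ 0.   -1.   -0.  ]]
```

Emit:
apply_moves(
  targets=[
    [0, 0, 0, 0, -0.8, 0],
    [0, 0, 0, 0, -0.8, 0],
    [0, 0, 0, 0, -0.8, 0],
    [0, 0, 0, 0, -0.8, 0],
    [0, 0, 0, 0, -0.8, 0],
    [0, 0, 0, 0, -0.8, 0],
    [0, 0, 0, 0, -0.8, 0],
    [0, 0, 0, 0, -0.8, 0],
    [0, 0, 0, 0, -0.8, 0],
    [0, 0, 0, 0, -0.8, 0],
    [0, 0, 0, 0, -0.8, 0],
    [0, 0, 0, 0, -0.75, 0],
  ],
  jaw=1,
)

```text
clock: 1.65
eef_pos: [235.3, -605.6, 230.9]
tool_rot: [-1.571, 0.001, -1.434]
force: [0.4, -0.9, -0.2]
width: 85.5
```

Emit:
apply_moves(
  targets=[
    [-0.4, 0, 0.8, 0, 0, 0],
    [-0.6, 0, 0.8, 0, 0, 0],
    [-0.8, 0, 0.8, 0, 0, 0],
    [-0.9, 0, 0.8, 0, 0, 0],
    [-0.9, 0, 0.8, 0, 0, 0],
    [-0.9, 0, 0.8, 0, 0, 0],
    [-0.9, 0, 0.8, 0, 0, 0],
    [-0.9, 0, 0.6, 0, 0, 0],
    [-0.9, 0, 0.4, 0, 0, 0],
    [-0.9, 0, 0.2, 0, 0, 0],
    [-0.9, 0, 0.2, 0, 0, 0],
    [-0.9, 0, 0.2, 0, 0, 0],
  ],
)

```text
clock: 3.15
eef_pos: [468.2, -173.8, 231.2]
tool_rot: [-1.571, 0.0, -1.437]
force: [0.6, -0.6, -0.6]
width: 85.2
```

```bash
python3 - <<'E'
from h import *
import pickle
c=calibration("wrist");save("wrist","pics/w1.png",None,1.5)
pickle.dump(c,open("w1.pkl","wb"));print(c["world_from_camera"])
E
```

```text
[[  0.99   0.13   0.04 458.42]
 [  0.13  -0.94  -0.3  -97.19]
 [ -0.     0.3   -0.95 373.62]
 [  0.     0.     0.     1.  ]]
```

View pics/w1.png

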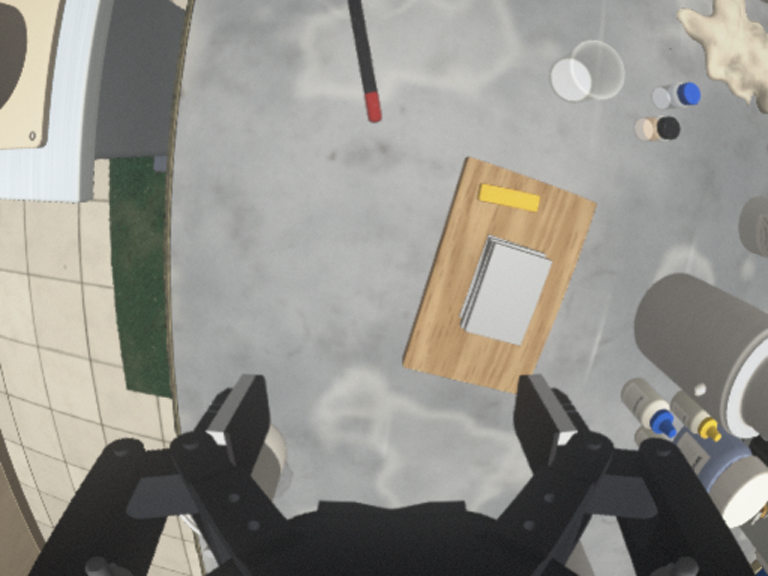

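Emit:
apply_moves(
  targets=[
    [-0.9, 0, -0.1, 0, 0, 0],
    [-0.9, 0, -0.1, 0, 0, 0],
    [-0.9, 0, -0.1, 0, 0, 0],
    [-0.9, 0, -0.1, 0, 0, 0],
    [-0.9, 0, -0.1, 0, 0, 0],
    [-0.9, 0, 0, 0, 0, 0],
    [-0.9, 0, 0, 0, 0, 0],
    [-0.9, 0, 0, 0, 0, 0],
    [-0.9, 0, 0, 0, 0, 0],
    [-0.6, 0, 0, 0, 0, 0],
    [0, 0, 0, 0, 0, 0],
  ],
)

```text
clock: 4.58
eef_pos: [401.9, 168.8, 231.3]
tool_rot: [-1.571, 0.001, -1.434]
force: [0.2, -1.3, -0.4]
width: 85.3
```

The wrist picture shows the pile's top plate with corners near (495,241), (551,262), (521,345) and (466,328) in 1.5x pixels. The clip at (510,197) is at the pad's +y end. Now I'll look at the loose plate.

```bash
python3 - <<'E'
from h import *
import pickle
c=calibration("wrist");save("wrist","pics/w2full.png");pickle.dump(c,open("w2.pkl","wb"))
a=cv2.imread("pics/w2full.png")[90:240,240:440];cv2.imwrite("pics/w2.png",cv2.resize(a,None,fx=4,fy=4,interpolation=cv2.INTER_CUBIC))
b=cv2.resize(cv2.imread("pics/w1.png"),(512,384),interpolation=cv2.INTER_AREA)[90:280,250:420]
cv2.imwrite("pics/w1c.png",cv2.resize(b[0:150],None,fx=4,fy=4,interpolation=cv2.INTER_CUBIC))
E
```

```text
(no output)
```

View pics/w2.png

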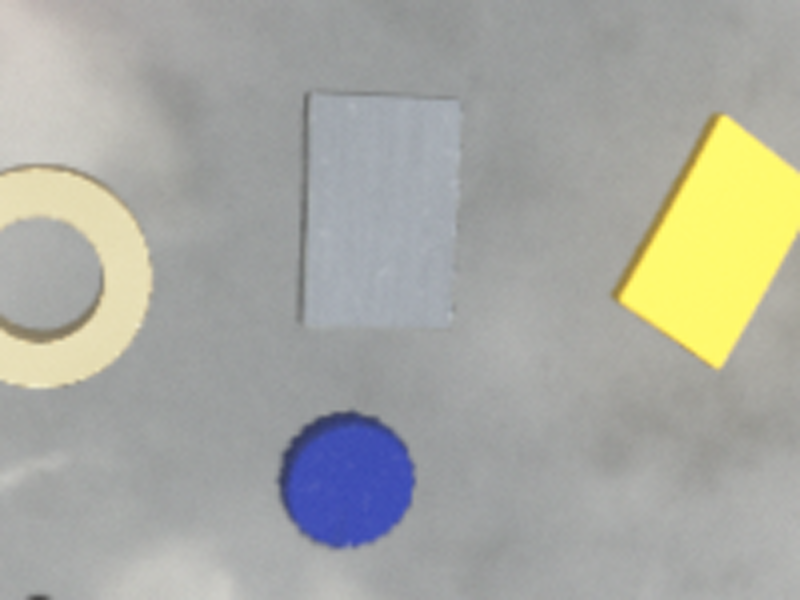

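View pics/w1c.png

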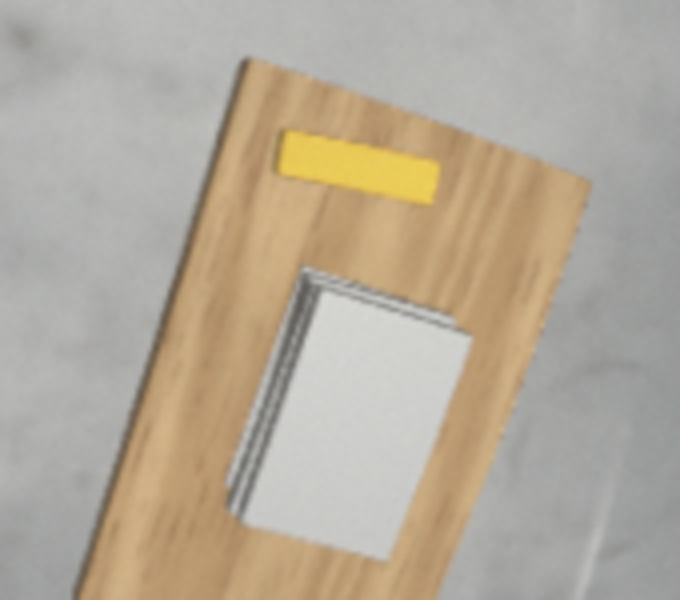

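The crops show the plate's top corners at (311,93), (461,99), (451,327) and (304,326), with at least 30 mm free beside its long edges. The pile's top corners are at (322,285), (471,335), (388,561) and (244,523).

```bash
cat > fw.py <<'E'
from h import *
import pickle
def rect(x,y,z,a,l,w):
    q=np.array([[-w,-l],[w,-l],[w,l],[-w,l]])/2
    c,s=np.cos(a),np.sin(a);return np.c_[q@np.array([[c,s],[-s,c]])+[x,y],np.full(4,z)]
def fitw(c,pts,off,z,k=4,l=75,w=50,a0=0):
    px=(np.array(pts)+.5)/k-.5+off
    W=np.array([onz(c,p,z,True) for p in px])
    L=[np.linalg.norm(W[i]-W[(i+1)%4]) for i in range(4)]
    best=min((least_squares(lambda v:(rect(v[0],v[1],z,v[2],l,w)-np.roll(W[::-1],sh,0))[:,:2].ravel(),[*W.mean(0)[:2],a0]) for sh in range(4)),key=lambda r:r.cost)
    print("z",z,"xy",best.x[:2],"yaw",np.degrees(best.x[2]),"L",np.array(L),"rms",np.sqrt(2*best.cost/8));return best.x
E
python3 - <<'E'
from fw import *
c=pickle.load(open("w2.pkl","rb"));fitw(c,[(311,93),(461,99),(451,327),(304,326)],(240,90),9)
c=pickle.load(open("w1.pkl","rb"))
for z in(36,45,54):fitw(c,[(322,285),(471,335),(388,561),(244,523)],(250,90),z)
E
```

```text
z 9 xy [490.63 214.25] yaw 8.331243176660001 L [48.43 73.66 49.08 73.66] rms 0.6570712247942069
z 36 xy [ 567.04 -190.92] yaw -7.674176703347982 L [50.3  76.84 49.92 77.37] rms 0.8278450161339823
z 45 xy [ 564.15 -188.43] yaw -7.67417775981479 L [48.96 74.79 48.59 75.31] rms 0.5618158740220307
z 54 xy [ 561.25 -185.93] yaw 172.32582037026575 L [47.62 72.74 47.26 73.24] rms 1.203390311107984
```

Emit:
apply_moves(
  targets=[
    [-0.2, 0.5, 0.6, 0, -0.05, 0],
    [-0.2, 0.6, 0.6, 0, 0, 0],
    [-0.2, 0.6, 0.6, 0, 0, 0],
    [-0.22, 0.6, 0.54, 0, 0, 0],
    [0, 0.7, 0, 0, 0, 0],
    [0, 0.7, 0, 0, 0, 0],
    [0, 0.6, 0, 0, 0, 0],
    [0, 0.4, 0, 0, 0, 0],
    [0, 0, 0, 0, 0, 0],
    [0, 0, 0, 0, 0, 0],
  ],
  jaw=0.5,
)

```text
clock: 5.88
eef_pos: [491.0, 212.6, 44.0]
tool_rot: [-1.57, 0.0, -1.431]
force: [-0.5, 0.1, 0.5]
width: 64.0
```

```bash
python3 - <<'E'
from h import *
s=read_state();print(s["eef_pos"],s["width"],s["force"],s["tool_rot"])
save("wrist","pics/w3.png",None,1.5)
E
```

```text
[491.   212.57  44.01] 64.00960522861911 [-0.52  0.12  0.53] [-1.57  0.   -1.43]
```

View pics/w3.png

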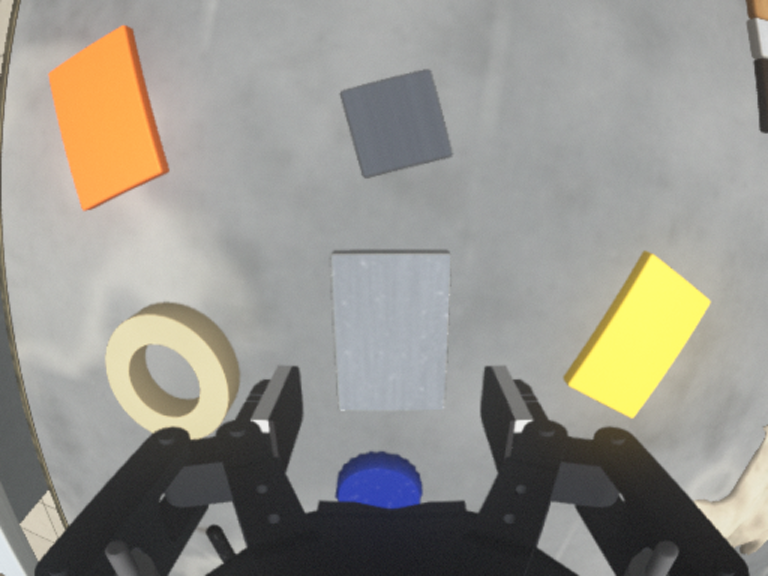

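Jaws at columns 290 and 495 (centre 392) straddle the plate (332 to 449, centre 391) and are parallel to it. I'll refit it from this close view, then descend.

```bash
python3 - <<'E'
from fw import *
c=calibration("wrist");fitw(c,[(333,252),(449,252),(444,410),(340,411)],(0,0),9,1.5)
print(read_state()["eef_pos"])
E
```

```text
z 9 xy [491.22 214.7 ] yaw -171.66364510799102 L [47.42 74.95 48.76 75.48] rms 0.7253746663103443
[491.13 212.71  44.22]
```

Emit:
apply_moves(
  targets=[
    [0, 0.3, 0, 0, 0, 0],
    [0, 0.3, 0, 0, 0, 0],
    [0, 0.15, 0, 0, 0, 0],
    [0, 0.1, 0, 0, 0, 0],
    [0, 0, 0, 0, 0, 0],
    [0, 0, 0, 0, 0, 0],
  ],
)

```text
clock: 6.68
eef_pos: [490.5, 212.7, 9.5]
tool_rot: [-1.57, 0.0, -1.43]
force: [0.0, -0.1, -0.5]
width: 63.7
```

Emit:
apply_moves(
  targets=[
    [-0.04, 0.05, 0, 0, 0, 0],
    [0, 0.05, 0, 0, 0, 0],
    [0, 0.05, 0, 0, 0, 0],
    [0, 0, 0, 0, 0, 0],
    [0, 0, 0, 0, 0, 0],
  ],
)

```text
clock: 7.3
eef_pos: [490.2, 214.2, 3.3]
tool_rot: [-1.571, -0.0, -1.43]
force: [0.1, 0.2, -0.5]
width: 64.0
```

Emit:
apply_moves(
  targets=[
    [0, 0.05, 0, 0, 0, 0],
    [0, 0, 0, 0, 0, 0],
    [0, 0, 0, 0, 0, 0],
  ],
)

```text
clock: 7.68
eef_pos: [490.2, 214.2, 1.3]
tool_rot: [-1.571, -0.0, -1.43]
force: [-1.0, -0.5, 1.1]
width: 64.0
```

Emit:
apply_moves(
  targets=[
    [0, 0.03, 0, 0, 0, 0],
    [0, 0, 0, 0, 0, 0],
    [0, 0, 0, 0, 0, 0],
  ],
)

```text
clock: 8.05
eef_pos: [490.2, 214.2, 0.1]
tool_rot: [-1.571, 0.0, -1.43]
force: [-0.4, 0.6, 0.1]
width: 63.9
```

Emit:
apply_moves(
  targets=[
    [0, 0.04, 0, 0, 0, 0],
    [0, 0, 0, 0, 0, 0],
    [0, 0, 0, 0, 0, 0],
  ],
)

```text
clock: 8.43
eef_pos: [490.2, 214.2, -1.5]
tool_rot: [-1.571, 0.0, -1.43]
force: [-0.3, 0.0, -0.1]
width: 64.3
```

Emit:
apply_moves(
  targets=[
    [0, 0.03, 0, 0, 0, 0],
    [0, 0, 0, 0, 0, 0],
    [0, 0, 0, 0, 0, 0],
  ],
)

```text
clock: 8.8
eef_pos: [490.2, 214.2, -2.7]
tool_rot: [-1.571, -0.0, -1.43]
force: [0.5, -0.3, -0.4]
width: 64.2
```

The fingertips sit about 6 mm back of the TCP at this opening (from the linkage geometry) and about 3 mm back at 50 mm. I'll raise 1 mm and close.

Emit:
apply_moves(
  targets=[
    [0, -0.03, 0, 0, 0, 0],
    [0, 0, 0, 0, 0, 0],
  ],
)

```text
clock: 9.05
eef_pos: [490.3, 214.3, -1.3]
tool_rot: [-1.571, 0.0, -1.43]
force: [0.3, 0.7, 0.4]
width: 64.1
```

Emit:
apply_moves(
  targets=[
    [0, 0, 0, 0, 0, 0],
    [0, 0, 0, 0, 0, 0],
    [0, 0, 0, 0, 0, 0],
    [0, 0, 0, 0, 0, 0],
    [0, 0, 0, 0, 0, 0],
    [0, 0, 0, 0, 0, 0],
  ],
  jaw=-1,
)

```text
clock: 9.8
eef_pos: [490.2, 214.2, -0.9]
tool_rot: [-1.57, -0.0, -1.43]
force: [-0.9, -0.5, 5.4]
width: 48.2
```

Emit:
apply_moves(
  targets=[
    [0, -0.2, 0, 0, 0, 0],
    [0, -0.4, 0, 0, 0, 0],
    [0, -0.6, 0, 0, 0, 0],
    [0, -0.8, 0, 0, 0, 0],
    [0, -0.8, 0, 0, 0, 0],
    [0, -0.6, 0, 0, 0, 0],
    [0, -0.3, 0, 0, 0, 0],
    [0, 0, 0, 0, 0, 0],
    [0, 0, 0, 0, 0, 0],
  ],
)

```text
clock: 10.92
eef_pos: [489.6, 213.8, 145.8]
tool_rot: [-1.572, -0.001, -1.43]
force: [0.6, 0.0, -0.9]
width: 47.9
```

```bash
python3 - <<'E'
from h import *
s=read_state();print(s["eef_pos"],s["width"],s["force"],s["tool_rot"])
save("wrist","pics/w4.png",None,1.5)
E
```

```text
[489.61 213.79 145.79] 47.94285444154148 [ 0.61  0.03 -0.88] [-1.57 -0.   -1.43]
```

View pics/w4.png

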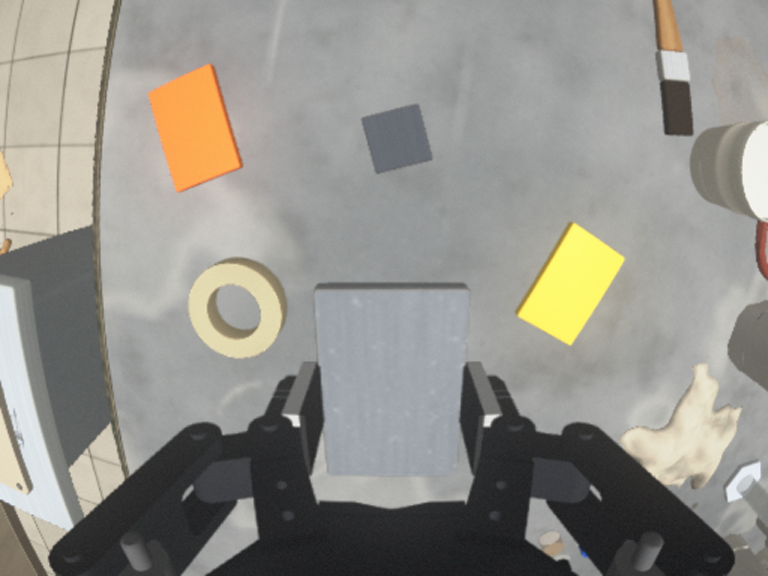

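The plate is held level between both pads; its top corners are near (317,290), (468,290), (456,473) and (328,474). I'll compute the in-hand offset.

```bash
python3 - <<'E'
from fw import *
c=calibration("wrist");s=read_state()
for dz in (9.9,):
  v=fitw(c,[(317,290),(468,290),(456,473),(328,474)],(0,0),s["eef_pos"][2]+dz,1.5)
Rm=R.from_euler("xyz",s["tool_rot"]).as_matrix()
print(s["eef_pos"], (np.r_[v[:2],s["eef_pos"][2]]-s["eef_pos"])@Rm, "jaw az",np.degrees(np.arctan2(Rm[1,2],Rm[0,2])))
E
```

```text
z 155.48206277165758 xy [490.08 214.16] yaw -171.924469764877 L [47.34 73.22 49.14 73.79] rms 0.8913257093794464
[489.5  213.81 145.58] [-0.27 -0.    0.62] jaw az 8.047683944065582
```

```bash
python3 - <<'E'
from h import *
c=calibration("scene")
for n,p in dict(squeeze=(361,178),big=(331,205),pot=(568,208),redcap=(418,157),steelbottle=(422,134)).items(): print(n,onz(c,np.array(p)*.64,0))
E
```

```text
squeeze [ 747.09 -283.6     0.  ]
big [ 752.31 -177.52    0.  ]
pot [ 332.71 -393.6     0.  ]
redcap [ 677.61 -408.64    0.  ]
steelbottle [ 712.87 -494.23    0.  ]
```

Emit:
apply_moves(
  targets=[
    [0, 0, 0, 0, 0.6, 0],
    [0, 0, 0, 0, 0.7, 0],
    [0, 0, 0, 0, 0.7, 0],
    [0.4, 0, 0.25, 0, 0, 0],
    [0.7, 0, 0.25, 0, 0, 0],
    [0.8, 0, 0.25, 0, 0, 0],
    [0.8, 0, 0.25, 0, 0, 0],
    [0.8, 0, 0.25, 0, 0, 0],
    [0.8, 0, 0.25, 0, 0, 0],
    [0.8, 0, 0.25, 0, 0, 0],
    [0.8, 0, 0.25, 0, 0, 0],
    [0.8, 0, 0.25, 0, 0, 0],
  ],
)

```text
clock: 12.48
eef_pos: [541.7, -66.6, 145.9]
tool_rot: [-1.572, -0.001, -1.709]
force: [0.4, 0.3, -1.7]
width: 47.9
```

Emit:
apply_moves(
  targets=[
    [0.8, 0, 0.15, 0, 0, 0],
    [0.8, 0, 0.15, 0, 0, 0],
    [0.8, 0, 0.15, 0, 0, 0],
    [0.8, 0, 0.15, 0, 0, 0],
    [0.8, 0, 0.15, 0, 0, 0],
    [0.6, 0, 0.15, 0, 0, 0],
    [0.3, 0, 0.15, 0, 0, 0],
    [0, 0, 0, 0, 0, 0],
    [0, 0, 0, 0, 0, 0],
    [0, 0, 0, 0, 0, 0],
  ],
)

```text
clock: 13.72
eef_pos: [556.8, -262.1, 146.6]
tool_rot: [-1.571, 0.001, -1.707]
force: [0.0, -0.1, -0.9]
width: 47.9
```

```bash
python3 - <<'E'
from h import *
import pickle
s=read_state();print(s["eef_pos"],s["width"],s["force"],s["tool_rot"])
c=calibration("wrist");pickle.dump(c,open("w5.pkl","wb"));print(c["world_from_camera"])
save("wrist","pics/w5full.png")
a=cv2.imread("pics/w5full.png")
cv2.imwrite("pics/w5.png",cv2.resize(a[60:330,150:370],None,fx=2.2,fy=2.2,interpolation=cv2.INTER_CUBIC))
E
```

```text
[ 556.78 -262.15  146.57] 47.891529043532486 [ 0.04 -0.1  -0.95] [-1.57  0.   -1.71]
[[   0.99   -0.13   -0.04  567.9 ]
 [  -0.14   -0.94   -0.3  -185.61]
 [  -0.      0.3    -0.95  289.04]
 [   0.      0.      0.      1.  ]]
```

View pics/w5.png

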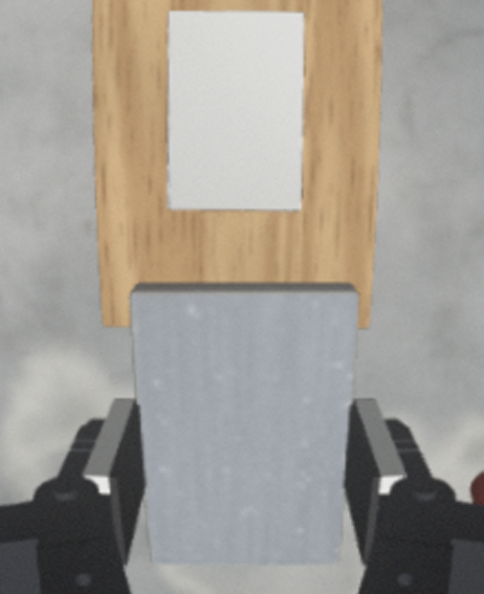

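The picture shows the pile's top corners at (169,12), (304,12), (302,209) and (169,209), and the held plate at (132,292), (356,292), (341,562) and (152,562). Edges look parallel.

```bash
python3 - <<'E'
from fw import *
c=pickle.load(open("w5.pkl","rb"));s=read_state();e=s["eef_pos"]
a=cv2.imread("pics/w5full.png");g=cv2.cvtColor(a,cv2.COLOR_BGR2HSV)
m=((g[:,:,1]<40)&(g[:,:,2]>150)).astype(np.uint8)
m[:62]=0 if False else m[:62]
k,l,st,_=cv2.connectedComponentsWithStats(m);i=l[110,255] if l[110,255] else l[110,258]
cn=max(cv2.findContours((l==i).astype(np.uint8),cv2.RETR_EXTERNAL,cv2.CHAIN_APPROX_NONE)[0],key=len)
print(st[i],cv2.minAreaRect(cn))
P=[(169,12),(304,12),(302,209),(169,209)]
for z in(36,45,54):v=fitw(c,P,(150,60),z,2.2);p45=v if z==45 else (p45 if z==54 else None)
h=fitw(c,[(132,292),(356,292),(341,562),(152,562)],(150,60),e[2]+9.9,2.2)
Rm=R.from_euler("xyz",s["tool_rot"]).as_matrix()
print("plate-TCP tool",(np.r_[h[:2],e[2]]-e)@Rm,"TCP->pile tool mm",(np.r_[p45[:2],e[2]]-e)@Rm,"plate->pile",(np.r_[p45[:2],0]-np.r_[h[:2],0])@Rm,"jaw az",np.degrees(s["tool_rot"][2])+90)
E
```

```text
[ 226   65   62   91 5572] ((256.5, 110.0), (90.0, 61.0), 90.0)
z 36 xy [ 564.05 -188.71] yaw -8.143666828692236 L [51.17 77.02 52.17 77.15] rms 0.9614926082861147
z 45 xy [ 564.19 -188.6 ] yaw -8.14367230561536 L [49.35 74.28 50.31 74.4 ] rms 0.3022286488238766
z 54 xy [ 564.32 -188.49] yaw -8.143670945429022 L [47.53 71.54 48.46 71.66] rms 1.4076702647369579
z 156.52417601095325 xy [ 557.61 -261.56] yaw 172.50539392377877 L [47.86 73.58 49.41 73.53] rms 0.7672435233543006
plate-TCP tool [-0.9   0.    0.67] TCP->pile tool mm [-74.07   0.03  -2.77] plate->pile [-73.17   0.03  -3.44] jaw az -7.843094980511381
```

Emit:
apply_moves(
  targets=[
    [-0.3, 0, -0.02, 0, 0.04, 0],
    [-0.4, 0, -0.02, 0, 0, 0],
    [-0.5, 0, -0.02, 0, 0, 0],
    [-0.4, 0, -0.02, 0, 0, 0],
    [-0.23, 0.2, 0, 0, 0, 0],
    [0, 0.4, 0, 0, 0, 0],
    [0, 0.5, 0, 0, 0, 0],
    [0, 0.4, 0, 0, 0, 0],
    [0, 0.3, 0, 0, 0, 0],
    [0, 0.2, 0, 0, 0, 0],
    [0, 0, 0, 0, 0, 0],
    [0, 0, 0, 0, 0, 0],
  ],
)

```text
clock: 15.28
eef_pos: [564.4, -190.8, 67.0]
tool_rot: [-1.57, -0.0, -1.715]
force: [-0.3, -0.6, -2.2]
width: 48.2
```

```bash
python3 - <<'E'
from h import *
s=read_state();print(s["eef_pos"],s["width"],s["force"],s["tool_rot"])
t=[]
for n,(x,y,w,h) in dict(scene=(225,95,80,80),side=(232,110,80,80)).items():
    i=cv2.cvtColor(get_image(n),cv2.COLOR_RGB2BGR);cv2.imwrite(f"pics/{n}6.png",i)
    t.append(cv2.resize(i[y:y+h,x:x+w],None,fx=5,fy=5,interpolation=cv2.INTER_CUBIC))
cv2.imwrite("pics/hover.png",np.hstack(t))
E
```

```text
[ 564.44 -190.8    67.01] 48.19729610586478 [-0.25 -0.65 -2.2 ] [-1.57 -0.   -1.72]
```

View pics/hover.png

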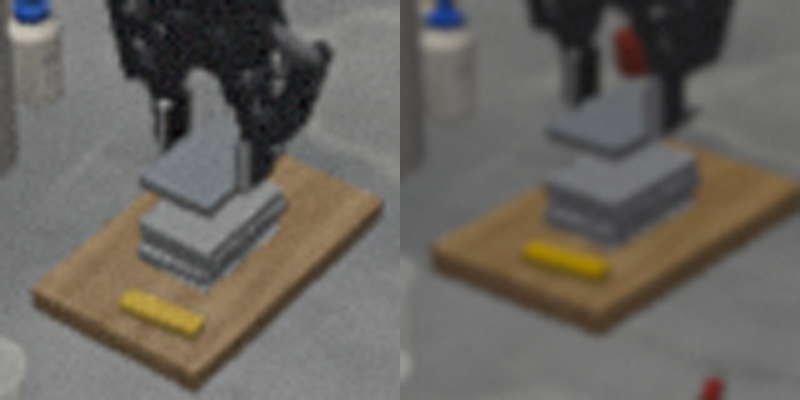

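The view shows the plate hovering about 20 mm above the pile, level and parallel (near corner at (208,213) above the pile corner at (205,248)). I'll trim it slightly and go closer.

Emit:
apply_moves(
  targets=[
    [-0.04, 0.1, -0.02, 0, 0, 0],
    [0, 0.15, 0, 0, 0, 0],
    [0, 0.1, 0, 0, 0, 0],
    [0, 0.05, 0, 0, 0, 0],
    [0, 0, 0, 0, 0, 0],
    [0, 0, 0, 0, 0, 0],
  ],
)

```text
clock: 16.12
eef_pos: [563.6, -189.0, 50.6]
tool_rot: [-1.57, 0.0, -1.715]
force: [1.1, -0.2, -1.2]
width: 48.1
```

Emit:
apply_moves(
  targets=[
    [0, 0.03, 0, 0, 0, 0],
    [0, 0.03, 0, 0, 0, 0],
    [0, 0, 0, 0, 0, 0],
    [0, 0, 0, 0, 0, 0],
  ],
)

```text
clock: 16.62
eef_pos: [563.4, -189.0, 48.1]
tool_rot: [-1.571, 0.0, -1.715]
force: [0.4, -0.5, -0.3]
width: 47.8
```

Emit:
apply_moves(
  targets=[
    [0, 0.02, 0, 0, 0, 0],
    [0, 0, 0, 0, 0, 0],
    [0, 0.02, 0, 0, 0, 0],
    [0, 0, 0, 0, 0, 0],
    [0, 0, 0, 0, 0, 0],
  ],
)

```text
clock: 17.25
eef_pos: [563.4, -189.0, 46.5]
tool_rot: [-1.571, 0.0, -1.715]
force: [1.2, -0.2, -1.7]
width: 47.9
```

Emit:
apply_moves(
  targets=[
    [0, 0.02, 0, 0, 0, 0],
    [0, 0, 0, 0, 0, 0],
    [0, 0, 0, 0, 0, 0],
  ],
)

```text
clock: 17.62
eef_pos: [563.4, -189.0, 45.7]
tool_rot: [-1.571, 0.0, -1.715]
force: [-0.1, -0.4, -1.1]
width: 47.7
```

Emit:
apply_moves(
  targets=[
    [0, 0.02, 0, 0, 0, 0],
    [0, 0, 0, 0, 0, 0],
    [0, 0, 0, 0, 0, 0],
  ],
)

```text
clock: 18.0
eef_pos: [563.5, -189.0, 45.1]
tool_rot: [-1.571, -0.0, -1.715]
force: [0.1, 0.0, 1.1]
width: 47.8
```

Emit:
apply_moves(
  targets=[
    [0, 0.02, 0, 0, 0, 0],
    [0, 0, 0, 0, 0, 0],
    [0, 0, 0, 0, 0, 0],
  ],
)

```text
clock: 18.38
eef_pos: [563.5, -189.1, 45.0]
tool_rot: [-1.57, -0.0, -1.715]
force: [-1.2, 0.5, 7.9]
width: 47.8
```

Touch is felt: force z went from −1 to +8 N and the height stalled at 45.0. Now I'll release.

Emit:
apply_moves(
  targets=[
    [0, 0, 0, 0, 0, 0],
    [0, 0, 0, 0, 0, 0],
    [0, 0, 0, 0, 0, 0],
    [0, 0, 0, 0, 0, 0],
  ],
  jaw=0.5,
)

```text
clock: 18.88
eef_pos: [563.4, -189.0, 44.0]
tool_rot: [-1.571, 0.0, -1.715]
force: [-0.9, 0.3, -0.5]
width: 63.9
```

Emit:
apply_moves(
  targets=[
    [0, -0.1, 0, 0, 0, 0],
    [0, -0.3, 0, 0, 0, 0],
    [0, -0.6, 0, 0, 0, 0],
    [0.4, -0.8, 0, 0, 0, 0],
    [0.6, -0.6, 0, 0, 0, 0],
    [0.6, -0.1, 0, 0, 0, 0],
    [0.4, 0, 0, 0, 0, 0],
    [0, 0, 0, 0, 0, 0],
    [0, 0, 0, 0, 0, 0],
  ],
)

```text
clock: 20.0
eef_pos: [551.9, -266.6, 143.8]
tool_rot: [-1.572, 0.001, -1.714]
force: [0.3, 0.9, -0.4]
width: 63.8
```

```bash
python3 - <<'E'
from h import *
import pickle
s=read_state();print(s["eef_pos"],s["width"],s["force"],s["clock"])
c=calibration("wrist");pickle.dump(c,open("w7.pkl","wb"));print(c["world_from_camera"][:3,3])
save("wrist","pics/w7full.png")
a=cv2.resize(cv2.imread("pics/w7full.png")[30:230,190:330],None,fx=3,fy=3,interpolation=cv2.INTER_CUBIC)
b=cv2.cvtColor(get_image("scene"),cv2.COLOR_RGB2BGR)[105:165,230:300]
b=cv2.resize(b,None,fx=5,fy=5,interpolation=cv2.INTER_CUBIC);d=cv2.cvtColor(get_image("side"),cv2.COLOR_RGB2BGR)[120:180,235:305]
d=cv2.resize(d,None,fx=5,fy=5,interpolation=cv2.INTER_CUBIC)
cv2.imwrite("pics/w7.png",np.hstack([a,np.vstack([b,d])]))
E
```

```text
[ 551.94 -266.64  143.76] 63.75587344453798 [ 0.28  0.91 -0.36] 20.0
[ 563.61 -190.29  286.28]
```

View pics/w7.png

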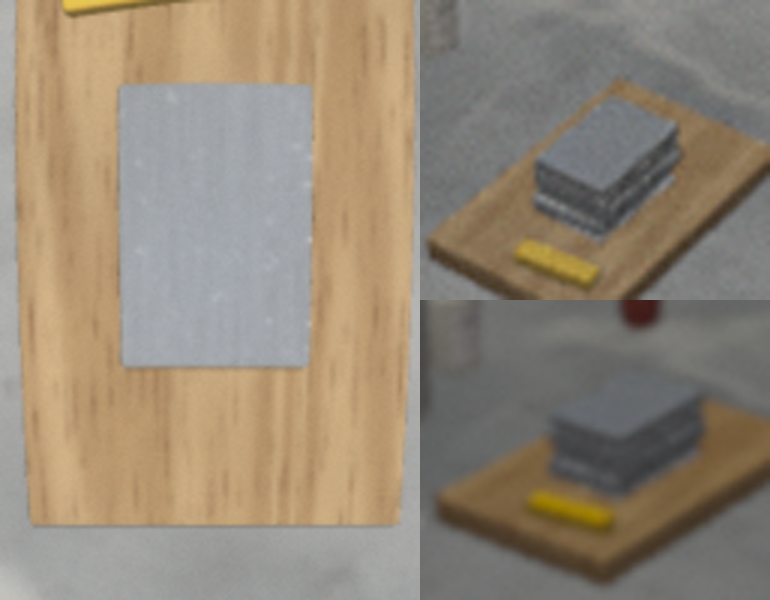

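The plate sits flat on the pile, with top corners at about (119,85), (312,85), (308,366) and (122,366) in the left crop. I'll check it against the earlier pile pose.

```bash
python3 - <<'E'
from fw import *
c=pickle.load(open("w7.pkl","rb"))
fitw(c,[(119,85),(312,85),(308,366),(122,366)],(190,30),54,3)
c=pickle.load(open("w5.pkl","rb"));fitw(c,[(169,12),(304,12),(302,209),(169,209)],(150,60),45,2.2)
E
```

```text
z 54 xy [ 563.99 -189.33] yaw -8.272350358739375 L [49.25 74.08 49.   74.07] rms 0.4531277122586061
z 45 xy [ 564.19 -188.6 ] yaw -8.14367230561536 L [49.35 74.28 50.31 74.4 ] rms 0.3022286488238766
```

The placed plate lies within about 0.8 mm and 0.15° of the pile's former top. The arm is clear of everything, so I'll hand in.

```bash
python3 -c "
from cell import *
print(read_state()['clock']);print(finish_job())"
```

```text
20.15
the job is handed in; nothing more can be done
None
```

The loose grey plate is on top of the pile, and I handed the job in at 20.15 s of the 48 s allowed. I gripped it across its 50 mm side and carried it over the pile. I then lowered it in steps of 1 mm or less until the force rose to about 8 N and the height stalled at 45 mm. Only then did I open the jaws.

**Last checks:** in the final wrist picture, the plate's centre is 0.2 mm (x) and 0.7 mm (y) from where the pile's top plate was, and its yaw is within 0.15°. The scene and side views show it lying flat. The arm was clear, about 90 mm above the pile and to one side. These positions rest on a camera calibration good to about 2 mm.

**Slight disagreements:** the plate's offset in the gripper differed by about 0.6 mm between two views. When I gripped the plate, the fingertips touched the bench at about 5 N. No check failed.

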